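# Feel out the clear slot of a knife block

### The job

Something is stuck down inside two of the knife block's three slots, out of sight. Lift the spreader out of its stand and, taking the slots in order from left to right as the robot sees them, slide its blade gently down each one until it either jams or goes fully home; then leave the spreader standing fully home in the slot that is clear. Never force it, and leave the other things alone.

Things in the scene. Friction and masses are not known exactly. Their poses are not given: they have to be found in the camera images.
- block: Knife block: light wood box, dark plinth, 74 (x) x 150 (y) x 95 (z) mm, fixed. Origin under its centre, z up. Three slots in its top, 45 mm apart along y, each 42 mm long (x), 6.5 mm wide (y), 80 mm deep, bevelled at the mouth. In two of them (which two changes) a hard loose slat on the slot's floor stops the blade 38 to 43 mm below the mouth. Push it gently, well under 30 N.
- slot_left (a point): Centre of the left slot's mouth (the slot at +y of the block), level with the block's top; axes as the block's.
- slot_middle (a point): Centre of the middle slot's mouth, level with the block's top; axes as the block's.
- slot_right (a point): Centre of the right slot's mouth (the slot at -y of the block), level with the block's top; axes as the block's.
- spreader: Spreader, loose, about 90 g, at first blade down in the stand: steel blade 22 mm wide (x), 4 mm thick (y), 68 mm long; dark wooden handle 24 (x) x 16 (y) x 75 mm tall with a 26 x 16 mm steel collar at its lower end. Origin at the middle of the collar's underside, where the blade begins; z up the handle. Fully home, the collar rests on the block's top. Grip across the 16 mm, 45 mm above the origin.
- blade_tip (a point): Middle of the blade's lower end, 68 mm below the spreader's origin; axes as the spreader's.
- stand: The spreader's stand: white block 60 x 60 x 80 mm tall on a cork foot, fixed, origin under its centre, one slot 30 x 8 mm in its top (long along its x), 73 mm deep. The spreader's collar rests on its top.
- egg_timer: Bystander: round egg timer, 62 mm, loose, origin under its centre.
- mug_bar: Bystander: spotted white mug, 91 mm tall, loose, origin under its centre.
- spice_pot: Bystander: small spice pot with a green cap, 45 mm across, 97 mm tall, loose, origin under its centre.
- small_tin: Bystander: small food tin, 57 mm across, 72 mm tall, loose, origin under its centre.
There are look-alikes about, which are no part of the job. There is more than one size of the spreader; the job needs the smallest.

How it is judged (in metres and radians):
On the way, in this order (a step that is already met when the one before it is completed fails the run):
1. the blade has been slid down the left slot to at least 33 mm (x of blade_tip in the frame of slot_left between -0.02 and 0.02 m and y of blade_tip in the frame of slot_left between -0.008 and 0.008 m and z of blade_tip in the frame of slot_left below -0.033 m), for 0.05 s.
2. the blade has been slid down the middle slot to at least 33 mm (x of blade_tip in the frame of slot_middle between -0.02 and 0.02 m and y of blade_tip in the frame of slot_middle between -0.008 and 0.008 m and z of blade_tip in the frame of slot_middle below -0.033 m), for 0.05 s.
3. the blade has been slid down the right slot to at least 33 mm (x of blade_tip in the frame of slot_right between -0.02 and 0.02 m and y of blade_tip in the frame of slot_right between -0.008 and 0.008 m and z of blade_tip in the frame of slot_right below -0.033 m), for 0.05 s.
At the end, for the whole second after the job is handed in: The spreader stands at rest and released in the clear slot, its blade tip at least 64.5 mm below the mouth of the slot (68 mm is fully home) and tilted less than 0.08 rad (((x of blade_tip in the frame of slot_left between -0.02 and 0.02 m and y of blade_tip in the frame of slot_left between -0.008 and 0.008 m and z of blade_tip in the frame of slot_left below -0.0645 m) or (x of blade_tip in the frame of slot_middle between -0.02 and 0.02 m and y of blade_tip in the frame of slot_middle between -0.008 and 0.008 m and z of blade_tip in the frame of slot_middle below -0.0645 m) or (x of blade_tip in the frame of slot_right between -0.02 and 0.02 m and y of blade_tip in the frame of slot_right between -0.008 and 0.008 m and z of blade_tip in the frame of slot_right below -0.0645 m)) and angle between spreader's own z axis and vertical below 0.08 rad and linear speed of spreader below 0.02 m/s); the robot touches nothing.
It fails at once if the knife block is pushed with more than 30 N (contact force between block and anything else above 30 N).
It fails at once if the egg timer is pushed away by more than 30 mm (distance of egg_timer from where it was at the start of the episode above 0.03 m).
It fails at once if the mug is pushed away by more than 30 mm (distance of mug_bar from where it was at the start of the episode above 0.03 m).
It fails at once if the spice pot is pushed away by more than 30 mm (distance of spice_pot from where it was at the start of the episode above 0.03 m).
It fails at once if the small tin is pushed away by more than 30 mm (distance of small_tin from where it was at the start of the episode above 0.03 m).
It also fails if it takes over 67 s, if anything falls off the work surface, if the arm or the gripper's body presses on something with over 40 N, if the wrist force passes 120 N, or if a joint passes its speed limit or range.

### The arm

A 6-joint arm with a two-finger parallel gripper is mounted at the origin on a cart in front of the work surface, level with it; the furniture and walls round the work are solid. World frame = base frame: x ahead of the robot, y to its left, z up, the work surface at z = 0. Lengths are in mm, angles in rad, forces in N, time in s.
With the tool pointing down it reaches from about 300 to 850 mm from the base axis. Payload 4.2 kg.
Tool frame: the origin (TCP) lies on the front face of the gripper's body, between the roots of the fingers; the fingertips stand 78 mm ahead of it and the grasp point (between the pads) lies 60 mm ahead of it; y points along the fingers, x is the direction in which the jaws open and shut, and the axes are right-handed (so a half turn about y gives the same grasp; the last joint's range is limited). The gripper opens to 91 mm and grips with 3 to 60 N. Pads are 32 mm wide; open, the fingers measure 118 mm over their backs; the gripper's body (76 mm by 178 mm) begins 60 mm behind the grasp point.
Start: joints at [-1.316, 0.32, 1.565, -0, 1.257, -0.02], TCP at [156.03, -553.434, 292.276] pointing down, gripper open.
Joint ranges: [-3.11, 3.11], [-0.84, 2.01], [0.21, 2.61], [-1.34, 4.49], [0.05, 2.63], [-2.56, 2.56]. Speed limits (rad/s): [2.57, 2.57, 3.14, 3.14, 3.14, 3.14].

### API

Orientations are given as [roll, pitch, yaw] about the fixed x, y, z axes, in that order (R = Rz(yaw) Ry(pitch) Rx(roll)).
In Python, from workcell import readout, read_camera, arm gives the robot as it stands.
- The arm moves only by the shell command python3 -m crank 'ROWS' [FORCE]. ROWS is JSON, a list of rows, each an object of numbers: "dx", "dy", "dz": the shift along the tool's x, y, z in m; "twist": the turn about the tool's y in degrees; "claw": the closure, from 0 (fully open) to 1 (shut). A call has exactly 10 rows; each row is the pose to reach, as a shift and turn from the pose commanded when the call began, along the tool's axes at that moment; what a row does not reach only later rows make up. A row lasts 1/8 s, in which the tool goes at most 62.5 mm and 10.7 degrees, less where a joint would pass 70% of its speed; a pose out of reach is approached as far as the arm can. A call with a gripper value outside its range is refused whole. The fingers move at their own pace and stop on an object; FORCE is the grip in N (left out, the last holds). Time passes only in rows, so rows that repeat a pose let the fingers close, or fill a call up. It gives the time, the measured TCP pose, the force and the opening at its end, in the units of the state.
- readout.get_state(): the state, without advancing time (a new reading comes with each control period).
- read_camera(name): name is "scene" or "top" or "wrist"; returns a dict with "pixels" (420x560x3 uint8, red, green, blue), "range_z" (420x560 float32, mm along the optical axis (not along the pixel's ray), 0 where there is no reading), "fx", "fy", "cx", "cy" (pixels), "R" (3x3) and "t" (3): a world point X has camera coordinates R X + t; the wrist camera has in their place "hand_eye" (4x4, takes a point from camera to tool coordinates, whose origin is the TCP and whose axes are the tool frame's). Camera axes: x right, y down, z forward; pixel columns grow to the right and rows downward; lengths in mm; the calibration is good to about 2 mm. The wrist camera is an equidistant fisheye: a pixel r from the principal point sees the ray r / f radians off the axis. A picture is of the moment at which its call begins: read the wrist's pose just before it.
- arm.close_job(): hands the job in, once; it reports no verdict.
The state is a dict: "t": time; "joint_positions": joint angles; "qd": joint speeds; "joint_torque": joint torques, N m; "tool_pos": TCP position; "tcp_rot": TCP orientation; "wrist_force": force on the tool from outside, world axes, zero at the start; "moment": the same for the moment, N m; "grip_width": finger opening in mm.
Only numpy, scipy, OpenCV 4.12 (cv2) and the standard library are available. Lean on these libraries where they do the work, as an engineer would, in place of code of your own. Each camera call takes 0.05 s, during which the arm holds its last target.

## Working session

There is one attempt and no reset: what is moved stays moved. The work goes in short steps, Python scripts to look and compute and a shell command to move; the robot and the scene stay as the last step left them, time stands still between calls to the robot, and variables do not carry over. Pictures are saved under pics/ and viewed, and the job is handed in when it is done.

```bash
ls; mkdir -p pics; python3 - <<'E'
from workcell import readout, read_camera
import cv2,numpy as np
print(readout.get_state())
for n in ["scene","top","wrist"]:
    c=read_camera(n); cv2.imwrite(f"pics/{n}0.png",c["pixels"][:,:,::-1]); np.savez(f"pics/{n}0.npz",**c)
    print(n,{k:v for k,v in c.items() if k not in("pixels","range_z")})
E
```

```text
pics
{'t': 0.0, 'joint_positions': array([-1.31599663e+00,  3.20260778e-01,  1.56568186e+00, -5.30718269e-05,
        1.25739405e+00, -1.99868805e-02]), 'qd': array([ 0.00080945, -0.00089497, -0.00039004, -0.00136303,  0.00075358,
        0.00148427]), 'joint_torque': array([-1.88411213e-03, -4.12468386e+01, -2.31975675e+01,  7.25331274e-02,
        4.55052929e-02, -1.22748579e-04]), 'tool_pos': array([ 155.9223959 , -553.06635909,  291.43694496]), 'tcp_rot': array([-1.57081192,  0.00174469, -1.29599336]), 'wrist_force': array([ 0.19473851,  0.26580244, -0.33360894]), 'moment': array([ 0.01493884,  0.00782138, -0.02926837]), 'grip_width': 90.79185555972711}
scene {'fx': 451.9012388825065, 'fy': 451.9012388825065, 'cx': 281.98711446489386, 'cy': 203.26857064361923, 'R': array([[-0.87199436, -0.48929593,  0.0146745 ],
       [-0.3510438 ,  0.60415463, -0.71537783],
       [ 0.34116579, -0.62895682, -0.69858372]]), 't': array([ 494.48691975,  228.92927229, 1012.54339349])}
top {'fx': 422.4021075127044, 'fy': 422.4021075127044, 'cx': 282.88848480540264, 'cy': 212.97985009762166, 'R': array([[-0.00413161, -0.9998113 ,  0.0189815 ],
       [-0.99030194,  0.00145483, -0.13892428],
       [ 0.13887045, -0.0193714 , -0.99012108]]), 't': array([  33.80106451,  548.95361411, 1231.71471108])}
wrist {'fx': 325.19226210127806, 'fy': 325.19226210127806, 'cx': 280.25732568905437, 'cy': 215.54835800668772, 'hand_eye': array([[ 9.99998305e-01, -1.41831343e-03,  1.17444967e-03,
         1.28457723e+00],
       [-1.52254617e-03, -2.78092499e-01,  9.60553093e-01,
        -9.36817151e+01],
       [-1.03575971e-03, -9.60553252e-01, -2.78094187e-01,
         7.88349253e+01],
       [ 0.00000000e+00,  0.00000000e+00,  0.00000000e+00,
         1.00000000e+00]])}
```

View pics/scene0.png

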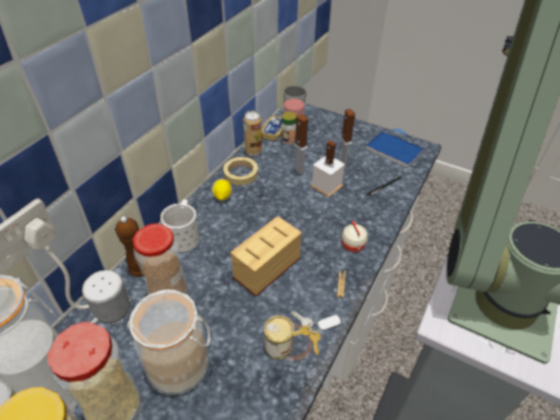

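View pics/top0.png

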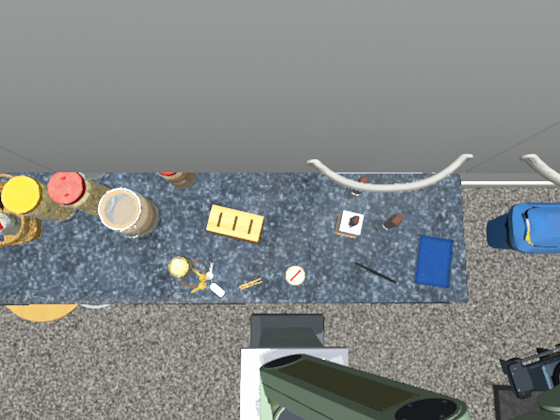

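View pics/wrist0.png

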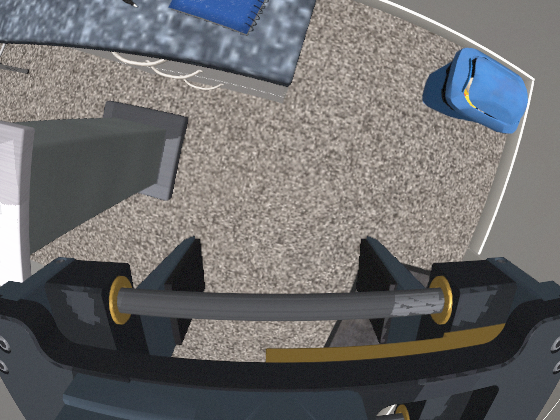

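```bash
python3 - <<'E'
import cv2,numpy as np
s=cv2.imread("pics/scene0.png");t=cv2.imread("pics/top0.png")
a=cv2.resize(s[75:215,230:390],None,fx=5,fy=4.2,interpolation=cv2.INTER_CUBIC)[:, :]
a=cv2.resize(s[95:215,250:410],(800,600),interpolation=cv2.INTER_CUBIC)
cv2.imwrite("pics/s_crop.png",a)
cv2.imwrite("pics/t_crop.png",cv2.resize(t[165:295,190:450],(800,400),interpolation=cv2.INTER_CUBIC))
E
```

```text
(no output)
```

View pics/s_crop.png

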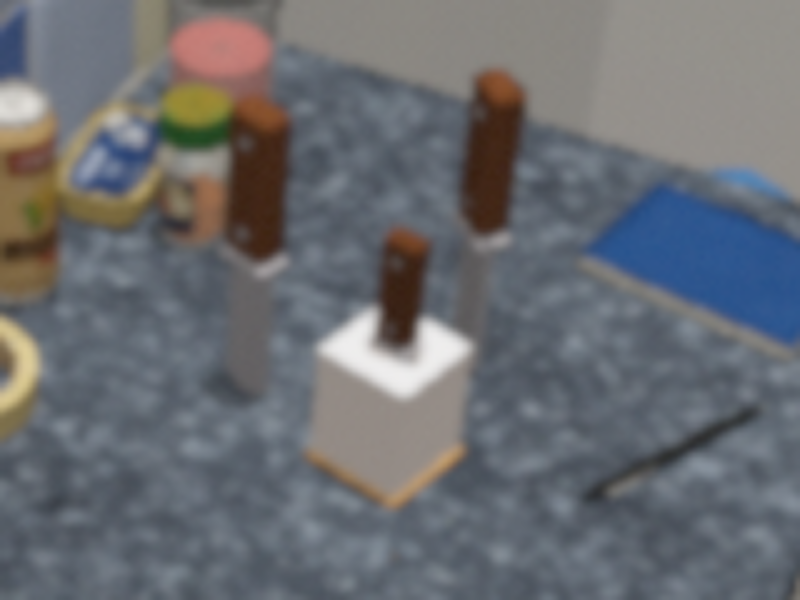

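View pics/t_crop.png

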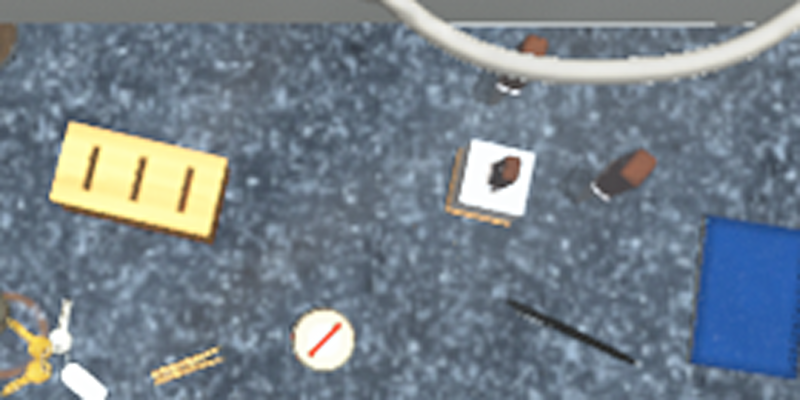

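```bash
cat > h.py <<'E'
import numpy as np,cv2
def pts(c):
    z=c["range_z"].astype(float); v,u=np.mgrid[:z.shape[0],:z.shape[1]]
    p=np.stack([(u-c["cx"])/c["fx"]*z,(v-c["cy"])/c["fy"]*z,z],-1)
    w=(p-c["t"])@c["R"]; w[z<=0]=np.nan; return w
def pix2w(c,u,v,zw):
    d=np.array([(u-c["cx"])/c["fx"],(v-c["cy"])/c["fy"],1.])@c["R"]; o=-c["R"].T@c["t"]
    return o+d*(zw-o[2])/d[2]
E
python3 - <<'E'
from h import *
for n in ["top","scene"]:
    c=dict(np.load(f"pics/{n}0.npz")); w=pts(c); b=c["pixels"]
    for name,lo,hi,box in [("block",85,105,(205,200,270,250) if n=="top" else (225,215,305,295)),("stand",70,90,(330,205,370,242) if n=="top" else (305,150,350,200)),("handle",130,175,(330,200,375,240) if n=="top" else (320,135,340,170))]:
        u0,v0,u1,v1=box; s=w[v0:v1,u0:u1]; m=(s[...,2]>lo)&(s[...,2]<hi); q=s[m]
        if len(q)<5: print(n,name,len(q)); continue
        print(n,name,len(q),"med z",np.median(q[:,2]),"mean",q.mean(0).round(1),cv2.minAreaRect(q[:,:2].astype(np.float32)),q.min(0).round(),q.max(0).round())
c=dict(np.load("pics/top0.npz"))
cv2.imwrite("pics/tb.png",cv2.resize(c["pixels"][200:248,203:267,::-1],(800,600),interpolation=cv2.INTER_CUBIC))
cv2.imwrite("pics/ts.png",cv2.resize(c["pixels"][203:243,328:380,::-1],(780,600),interpolation=cv2.INTER_CUBIC))
E
```

```text
top block 1295 med z 95.8763337587987 mean [514.3 172.6  95.7] ((514.6367797851562, 172.38803100585938), (149.82867431640625, 74.42335510253906), 76.61373901367188) [463.  93.  85.] [567. 253. 103.]
top stand 355 med z 81.40396353420904 mean [ 514.8 -161.1   81.2] ((516.9967651367188, -163.68621826171875), (59.63468933105469, 61.18455123901367), 76.91813659667969) [ 481. -197.   71.] [ 552. -129.   89.]
top handle 63 med z 154.32915233453636 mean [ 515.4 -161.9  151.7] ((516.1748657226562, -163.43936157226562), (16.168760299682617, 22.817638397216797), 75.89466094970703) [ 504. -171.  130.] [ 529. -154.  161.]
scene block 1811 med z 93.49066238848846 mean [510.8 178.6  93.1] ((512.0706176757812, 174.1627197265625), (151.82864379882812, 76.20565032958984), 77.17332458496094) [459.  92.  85.] [564. 256.  99.]
scene stand 321 med z 78.38333516776821 mean [ 511.3 -154.1   78.2] ((507.30157470703125, -192.0670166015625), (128.99630737304688, 61.5048942565918), 76.20466613769531) [ 479. -256.   70.] [ 550. -125.   90.]
scene handle 93 med z 147.09709950360303 mean [ 513.2 -157.8  145.1] ((514.3884887695312, -160.15956115722656), (18.441957473754883, 23.373790740966797), 80.74420166015625) [ 503. -170.  130.] [ 526. -151.  155.]
```

View pics/ts.png

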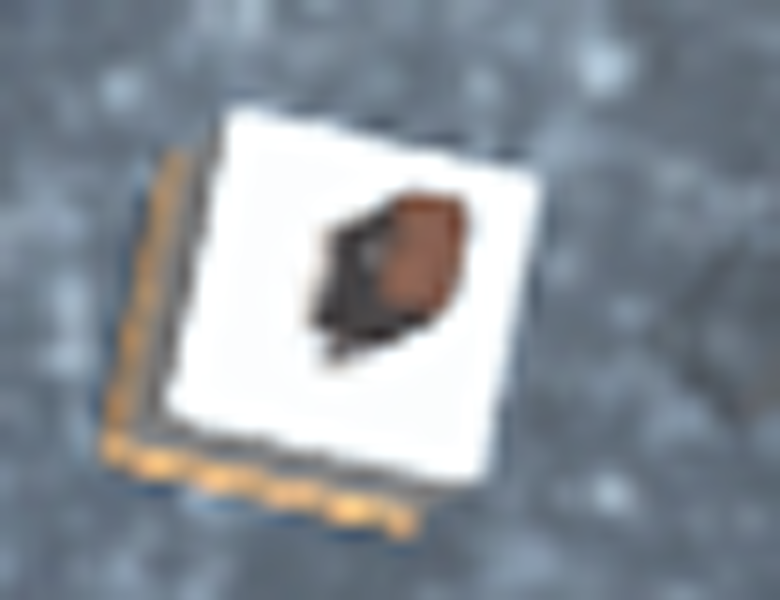

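View pics/tb.png

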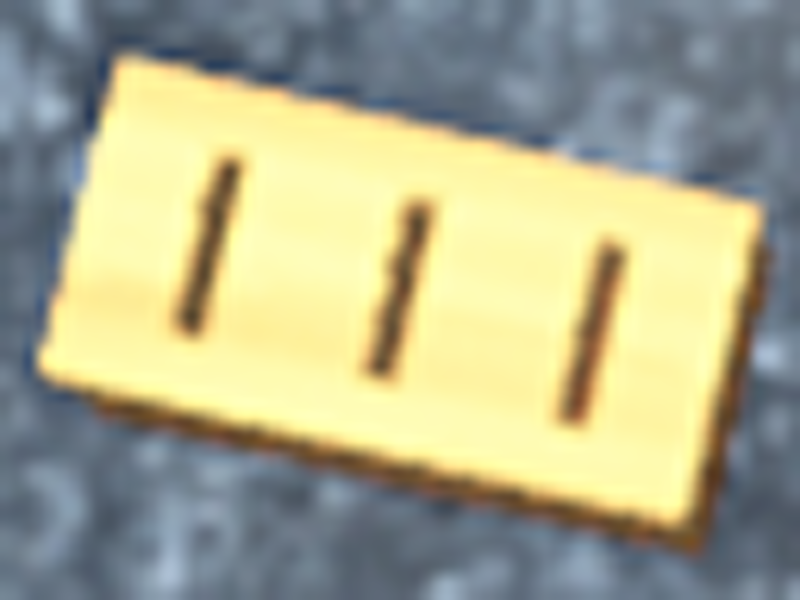

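```bash
python3 - <<'E'
from h import *
c=dict(np.load("pics/top0.npz")); w=pts(c)
for u,v in [(313,163),(350,182),(395,189),(440,178),(466,158),(390,150),(300,150),(361,182),(395,217),(399,216),(388,226),(391,224),(295,275)]: print("top",u,v,w[v,u].round())
c=dict(np.load("pics/scene0.npz")); w=pts(c)
s=w[100:155,290:360]; 
for u,v in [(300,118),(302,116),(301,165),(348,112),(350,114),(345,140),(180,212),(195,240),(355,230),(280,325),(290,115)]: print("scene",u,v,w[v,u].round())
E
```

```text
top 313 163 [467.  23. 938.]
top 350 182 [448.  -7. 945.]
top 395 189 [442. -44. 948.]
top 440 178 [450. -81. 952.]
top 466 158 [ 467. -104.  953.]
top 390 150 [470. -36. 967.]
top 300 150 [470.  36. 967.]
top 361 182 [448. -16. 945.]
top 395 217 [ 516. -261.  194.]
top 399 216 [ 519. -272.  195.]
top 388 226 [ 498. -257.  136.]
top 391 224 [ 500. -256.  171.]
top 295 275 [365.  -1.  68.]
scene 300 118 [ 611. -170.  192.]
scene 302 116 [ 609. -177.  194.]
scene 301 165 [ 600. -169.   37.]
scene 348 112 [ 512. -260.  192.]
scene 350 114 [ 504. -255.  192.]
scene 345 140 [ 505. -245.  112.]
scene 180 212 [760. 174.  64.]
scene 195 240 [701. 200.  19.]
scene 355 230 [362.   6.  57.]
scene 280 325 [390. 326.  68.]
scene 290 115 [ 709. -300.   95.]
```

```bash
cat >> h.py <<'E'
from scipy.spatial.transform import Rotation as Ro
def delta(s,target,yawdeg):
    R=Ro.from_euler('xyz',s["tcp_rot"]).as_matrix()
    d=R.T@(np.array(target)-s["tool_pos"])/1000
    y=np.degrees(s["tcp_rot"][2])
    tw=-(((yawdeg-y)+180)%360-180)
    print("d(m)",d.round(4),"twist",round(tw,2),"tilt check y axis",R[:,1].round(4))
E
python3 - <<'E'
from h import *
from workcell import readout
delta(readout.get_state(),(515.2,-162.7,330),-103.5)
E
```

```text
d(m) [-0.2784 -0.038   0.4517] twist 29.25 tilt check y axis [-4.0e-04  1.3e-03 -1.0e+00]
```

```bash
python3 -m crank '[{"dx":-0.020,"dy":-0.020,"dz":0.032,"twist":3,"claw":0.2},{"dx":-0.048,"dy":-0.038,"dz":0.078,"twist":6,"claw":0.2},{"dx":-0.078,"dy":-0.038,"dz":0.126,"twist":9,"claw":0.2},{"dx":-0.108,"dy":-0.038,"dz":0.174,"twist":12,"claw":0.2},{"dx":-0.138,"dy":-0.038,"dz":0.222,"twist":15,"claw":0.2},{"dx":-0.168,"dy":-0.038,"dz":0.272,"twist":18,"claw":0.2},{"dx":-0.198,"dy":-0.038,"dz":0.322,"twist":21,"claw":0.2},{"dx":-0.228,"dy":-0.038,"dz":0.370,"twist":24,"claw":0.2},{"dx":-0.256,"dy":-0.038,"dz":0.415,"twist":27,"claw":0.2},{"dx":-0.278,"dy":-0.038,"dz":0.452,"twist":29,"claw":0.2}]' 25
python3 - <<'E'
from h import *
from workcell import readout,read_camera
s=readout.get_state();print(s["joint_positions"].round(3))
delta(s,(515.2,-162.7,330),-103.5)
c=read_camera("wrist"); np.savez("pics/w1.npz",**c,tp=s["tool_pos"],tr=s["tcp_rot"]); cv2.imwrite("pics/w1.png",c["pixels"][...,::-1])
E
```

```text
t: 1.4
tool_pos: [516.7, -161.4, 330.0]
tcp_rot: [-1.571, -0.0, -1.802]
wrist_force: [1.5, -0.7, -0.2]
grip_width: 72.8
[-0.324  0.245  1.575 -0.     1.322  1.478]
d(m) [ 0.0016 -0.     -0.0011] twist 0.24 tilt check y axis [-4.e-04  1.e-04 -1.e+00]
```

View pics/w1.png

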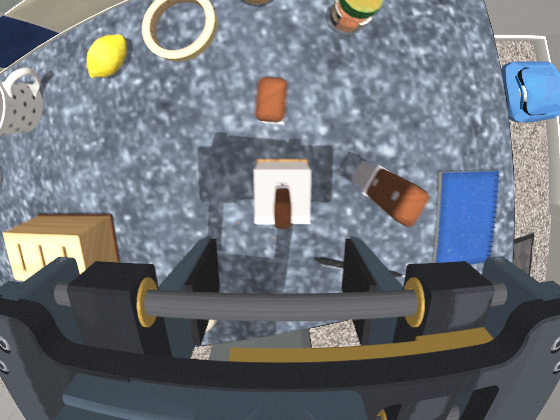

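```bash
cat >> h.py <<'E'
def wpts(c):
    z=c["range_z"].astype(float); v,u=np.mgrid[:z.shape[0],:z.shape[1]]
    x=(u-c["cx"])/c["fx"]; y=(v-c["cy"])/c["fy"]; r=np.hypot(x,y)+1e-9
    k=np.tan(np.minimum(r,1.5))/r
    p=np.stack([x*k*z,y*k*z,z,np.ones_like(z)],-1)@c["hand_eye"].T
    p=p[...,:3]; p[z<=0]=np.nan; return p   # tool frame
def t2w(p,tp,tr): return p@Ro.from_euler('xyz',tr).as_matrix().T+tp
E
python3 - <<'E'
from h import *
c=dict(np.load("pics/w1.npz")); p=wpts(c); w=t2w(p,c["tp"],c["tr"])
def reg(n,u0,v0,u1,v1,lo,hi):
    s=w[v0:v1,u0:u1]; q=s[(s[...,2]>lo)&(s[...,2]<hi)]; print(n,len(q),np.median(q,0).round(1),cv2.minAreaRect(q[:,:2].astype(np.float32)))
reg("handle top",270,175,296,235,148,162)
reg("stand top",250,155,316,230,74,86)
reg("bigR top",380,150,435,235,185,205)
reg("bigR all",340,150,435,235,60,205)
reg("bigF top",250,70,295,130,185,205)
reg("block top",0,210,125,300,88,102)
E
```

```text
handle top 486 [ 518.  -166.4  155.4] ((517.02783203125, -166.27760314941406), (15.787995338439941, 22.736719131469727), 76.59424591064453)
stand top 2399 [ 523.  -169.9   81. ] ((516.7998657226562, -166.28573608398438), (60.28266143798828, 60.22607421875), 76.95951843261719)
bigR top 1072 [ 513.9 -265.4  194.7] ((512.249755859375, -267.22076416015625), (22.312288284301758, 32.593414306640625), 50.3707389831543)
bigR all 2398 [ 516.6 -262.6  178.8] ((512.4652099609375, -267.022705078125), (22.26749038696289, 35.90978240966797), 47.81169891357422)
bigF top 1319 [ 611.4 -179.7  195. ] ((611.8680419921875, -179.7523956298828), (21.648988723754883, 33.15851593017578), 72.84793090820312)
block top 2660 [526.8 173.3  95.5] ((515.0689697265625, 169.79095458984375), (152.51177978515625, 74.31993103027344), 77.1830825805664)
```

```bash
python3 - <<'E'
from h import *
c=dict(np.load("pics/w1.npz")); p=wpts(c)
for v in (245,255,265,275):
    row=p[v]; m=(row[:,1]>20)&(row[:,1]<85)&(abs(row[:,0])<70)
    u=np.where(m)[0]
    L=u[row[u,0]<0];Rr=u[row[u,0]>0]
    print(v,L.max() if len(L) else None,row[L.max()].round(1) if len(L) else "",Rr.min() if len(Rr) else None,row[Rr.min()].round(1) if len(Rr) else "")
q=p[175:235,270:296]; w=t2w(q,c["tp"],c["tr"]); m=(w[...,2]>148)&(w[...,2]<162); print(q[m].min(0),q[m].max(0))
E
```

```text
245 216 [-35.4  77.2  12.7] 345 [38.3 77.  12.7]
255 216 [-35.4  75.4   7.2] 345 [38.1 74.3  7.6]
265 217 [-35.5  76.3   0.5] 343 [37.7 76.   0.6]
275 218 [-35.7  78.   -6.9] 342 [37.8 77.  -6.5]
[ -3.23222031 172.09686621  -9.83299084] [ 12.555211   181.54854286  12.91916283]
```

```bash
python3 -m crank '[{"dx":0.0025,"dy":0.0,"dz":0.0,"twist":0.2,"claw":0.4},{"dx":0.0025,"dy":0.02,"dz":0.0,"twist":0.2,"claw":0.4},{"dx":0.0025,"dy":0.04,"dz":0.0,"twist":0.2,"claw":0.4},{"dx":0.0025,"dy":0.06,"dz":0.0,"twist":0.2,"claw":0.4},{"dx":0.0025,"dy":0.08,"dz":0.0,"twist":0.2,"claw":0.4},{"dx":0.0025,"dy":0.10,"dz":0.0,"twist":0.2,"claw":0.4},{"dx":0.0025,"dy":0.115,"dz":0.0,"twist":0.2,"claw":0.4},{"dx":0.0025,"dy":0.125,"dz":0.0,"twist":0.2,"claw":0.4},{"dx":0.0025,"dy":0.130,"dz":0.0,"twist":0.2,"claw":0.4},{"dx":0.0025,"dy":0.130,"dz":0.0,"twist":0.2,"claw":0.4}]' 25
cat > look.py <<'E'
import sys
from h import *
from workcell import readout,read_camera
n=sys.argv[1]; s=readout.get_state(); print(s["tool_pos"].round(1),s["tcp_rot"].round(4),s["wrist_force"].round(1))
c=read_camera("wrist"); np.savez(f"pics/{n}.npz",**c,tp=s["tool_pos"],tr=s["tcp_rot"]); cv2.imwrite(f"pics/{n}.png",c["pixels"][...,::-1])
E
python3 look.py w2
```

```text
t: 2.7
tool_pos: [515.1, -165.7, 200.3]
tcp_rot: [-1.571, -0.0, -1.806]
wrist_force: [-0.4, 0.1, -0.5]
grip_width: 54.6
[ 515.1 -165.7  200.3] [-1.5707e+00 -1.0000e-04 -1.8057e+00] [-0.4  0.1 -0.5]
```

View pics/w2.png

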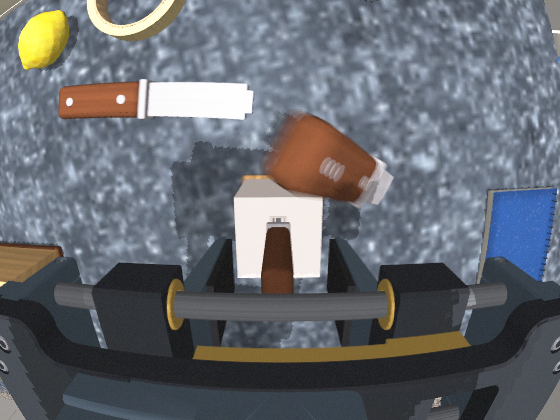

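```bash
python3 -m crank '[{"claw":0.5},{"claw":0.6},{"claw":0.7},{"claw":0.8},{"claw":0.9},{"claw":0.95},{"claw":0.95},{"claw":0.95},{"claw":0.95},{"claw":0.95}]' 30
python3 look.py w3; python3 -c "
from workcell import read_camera;import cv2
cv2.imwrite('pics/s3.png',read_camera('scene')['pixels'][...,::-1])"
```

```text
[ 515.3 -165.8  200.6] [-1.5700e+00 -2.0000e-04 -1.8057e+00] [0.5 0.2 0. ]schema error: expected keys dx, dy, dz, twist, claw
```

View pics/w3.png

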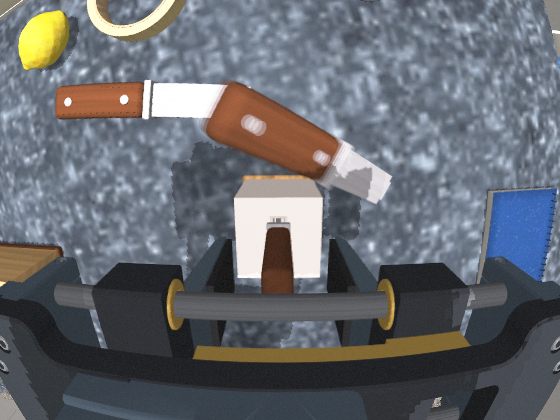

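View pics/s3.png

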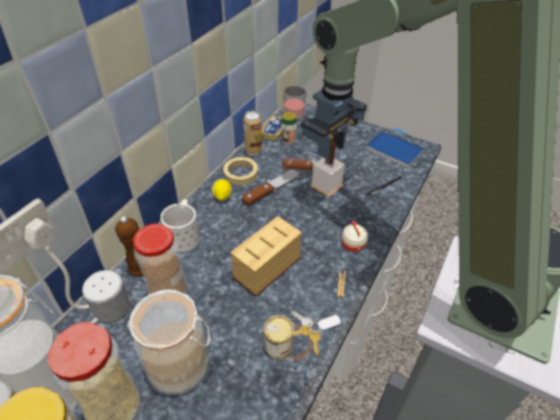

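```bash
python3 -m crank '[{"dx":0,"dy":0,"dz":0,"twist":0,"claw":0.5},{"dx":0,"dy":0,"dz":0,"twist":0,"claw":0.6},{"dx":0,"dy":0,"dz":0,"twist":0,"claw":0.7},{"dx":0,"dy":0,"dz":0,"twist":0,"claw":0.8},{"dx":0,"dy":0,"dz":0,"twist":0,"claw":0.9},{"dx":0,"dy":0,"dz":0,"twist":0,"claw":1},{"dx":0,"dy":0,"dz":0,"twist":0,"claw":1},{"dx":0,"dy":0,"dz":0,"twist":0,"claw":1},{"dx":0,"dy":0,"dz":0,"twist":0,"claw":1},{"dx":0,"dy":0,"dz":0,"twist":0,"claw":1}]' 30
python3 look.py w4
```

```text
t: 4.1
tool_pos: [515.0, -165.7, 200.2]
tcp_rot: [-1.571, -0.0, -1.806]
wrist_force: [0.6, 0.5, -1.1]
grip_width: 16.0
[ 515.  -165.7  200.2] [-1.5708e+00 -1.0000e-04 -1.8057e+00] [ 0.6  0.5 -1.1]
```

View pics/w4.png

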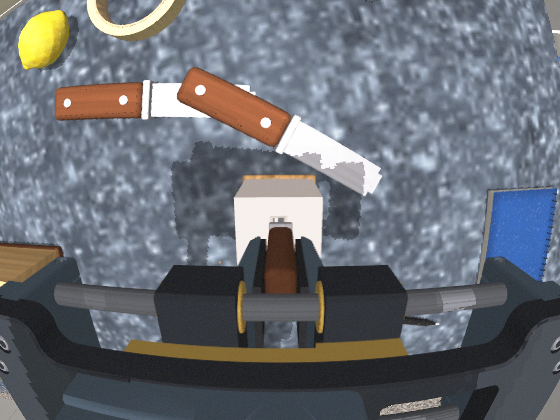

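```bash
python3 -m crank '[{"dx":0,"dy":-0.004,"dz":0,"twist":0,"claw":1},{"dx":0,"dy":-0.014,"dz":0,"twist":0,"claw":1},{"dx":0,"dy":-0.030,"dz":0,"twist":0,"claw":1},{"dx":0,"dy":-0.046,"dz":0,"twist":0,"claw":1},{"dx":0,"dy":-0.062,"dz":0,"twist":0,"claw":1},{"dx":0,"dy":-0.078,"dz":0,"twist":0,"claw":1},{"dx":0,"dy":-0.094,"dz":0,"twist":0,"claw":1},{"dx":0,"dy":-0.108,"dz":0,"twist":0,"claw":1},{"dx":0,"dy":-0.115,"dz":0,"twist":0,"claw":1},{"dx":0,"dy":-0.115,"dz":0,"twist":0,"claw":1}]' 30
python3 look.py w5; python3 - <<'E'
from h import *
from workcell import readout
a=np.radians(76.8);u=np.array([np.cos(a),np.sin(a)])
b=np.array([514.,172.5])
for k in(45,0,-45): print(b+k*u)
delta(readout.get_state(),(*(b+45*u),315),76.8-180)
E
```

```text
t: 5.4
tool_pos: [515.2, -165.7, 315.6]
tcp_rot: [-1.57, -0.0, -1.806]
wrist_force: [1.0, 0.7, -1.7]
grip_width: 15.9
[ 515.2 -165.7  315.6] [-1.5701e+00 -2.0000e-04 -1.8057e+00] [ 1.   0.7 -1.7]
[524.27578915 216.31105063]
[514.  172.5]
[503.72421085 128.68894937]
d(m) [-3.736e-01  1.000e-04 -7.980e-02] twist -0.25 tilt check y axis [-5.e-04  1.e-04 -1.e+00]
```

View pics/w5.png

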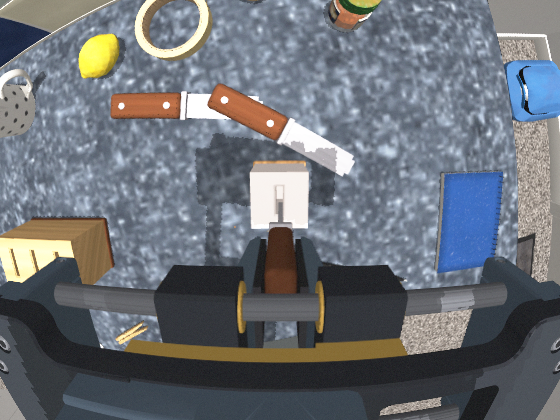

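```bash
python3 -m crank '[{"dx":-0.025,"dy":0,"dz":-0.005,"twist":0,"claw":1},{"dx":-0.070,"dy":0,"dz":-0.015,"twist":0,"claw":1},{"dx":-0.120,"dy":0,"dz":-0.026,"twist":0,"claw":1},{"dx":-0.170,"dy":0,"dz":-0.036,"twist":0,"claw":1},{"dx":-0.220,"dy":0,"dz":-0.047,"twist":0,"claw":1},{"dx":-0.270,"dy":0,"dz":-0.058,"twist":0,"claw":1},{"dx":-0.320,"dy":0,"dz":-0.068,"twist":-0.2,"claw":1},{"dx":-0.356,"dy":0,"dz":-0.076,"twist":-0.2,"claw":1},{"dx":-0.3735,"dy":0,"dz":-0.080,"twist":-0.2,"claw":1},{"dx":-0.3735,"dy":0,"dz":-0.080,"twist":-0.2,"claw":1}]' 30
python3 look.py w6; python3 - <<'E'
from h import *
from workcell import readout
delta(readout.get_state(),(524.3,216.3,315),76.8-180)
i=cv2.imread("pics/w6.png"); cv2.imwrite("pics/w6c.png",cv2.resize(i[140:320,180:380],(800,600)[0:1]+(720,))[:600])
E
```

```text
t: 6.7
tool_pos: [524.0, 216.5, 314.6]
tcp_rot: [-1.572, -0.001, -1.801]
wrist_force: [0.1, -0.7, -1.8]
grip_width: 15.9
[524.  216.5 314.6] [-1.5716e+00 -1.4000e-03 -1.8007e+00] [ 0.1 -0.7 -1.8]
d(m) [-0.0008 -0.0003  0.0001] twist -0.04 tilt check y axis [-9.0e-04 -1.5e-03 -1.0e+00]
```

View pics/w6.png

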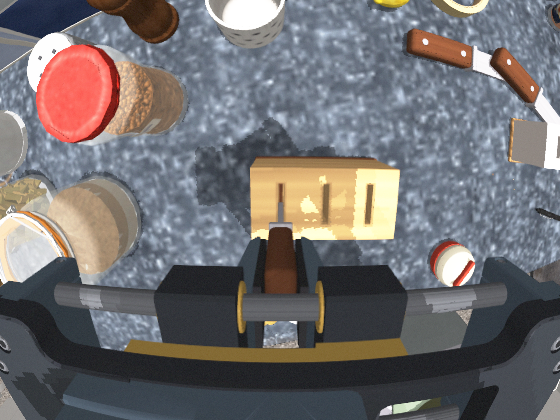

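View pics/w6c.png

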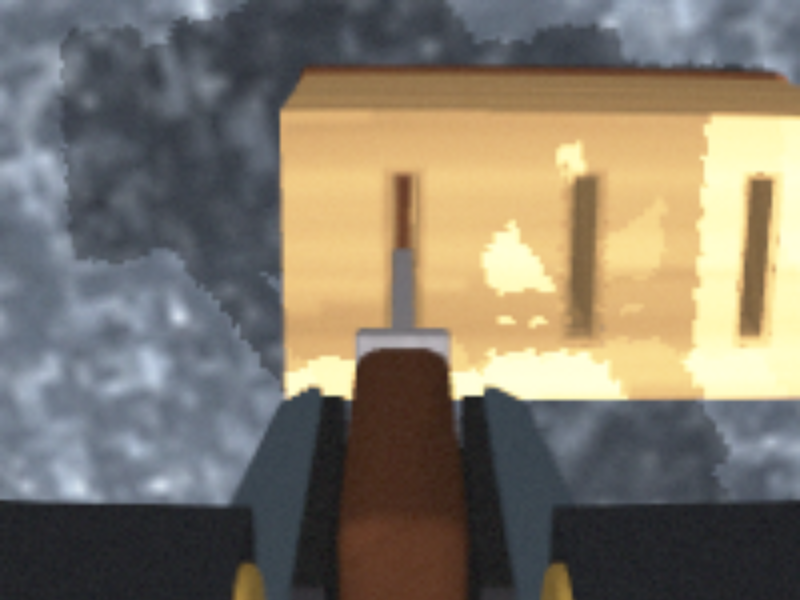

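```bash
python3 - <<'E'
from h import *
c=dict(np.load("pics/w6.npz")); p=wpts(c)
def ray(u,v,yt):
    x=(u-c["cx"])/c["fx"];y=(v-c["cy"])/c["fy"];r=np.hypot(x,y);d=np.array([x/r*np.sin(r),y/r*np.sin(r),np.cos(r)])
    H=c["hand_eye"];d=H[:3,:3]@d;o=H[:3,3];return (o+d*(yt-o[1])/d[1]).round(1)
# crop scale 4
P=lambda a,b:(180+(a+.5)/4-.5,140+(b+.5)/4-.5)
yt=c["tp"][2]-95.
print("mid slot far/near",ray(*P(586,177),yt),ray(*P(579,333),yt)," left far",ray(*P(404,176),yt),ray(*P(402,240),yt))
print("right",ray(*P(762,180),yt),ray(*P(750,335),yt))
print("blade tip far edge",ray(*P(402,250),187.5),"collar",ray(*P(402,330),120))
print(np.nanmedian(p[175:180,245:260][...,1]),p[204,280],p[222,280])
E
```

```text
mid slot far/near [ 46.6 219.6  21.4] [ 46.2 219.6 -18.8]  left far [  1.8 219.6  21.5] [  1.3 219.6   5.4]
right [ 91.6 219.6  21.2] [ 91.3 219.6 -19.5]
blade tip far edge [  1.3 187.5  10.7] collar [  1.3 120.   13.1]
218.9102082966806 [  1.17113615 173.88623327  12.38904845] [  1.18698604 117.88802795  13.80013086]
```

```bash
python3 -m crank '[{"dx":0,"dy":0.006,"dz":0.0005,"twist":0,"claw":1},{"dx":0,"dy":0.013,"dz":0.0005,"twist":0,"claw":1},{"dx":0,"dy":0.020,"dz":0.0005,"twist":0,"claw":1},{"dx":0,"dy":0.026,"dz":0.0005,"twist":0,"claw":1},{"dx":0,"dy":0.029,"dz":0.0005,"twist":0,"claw":1},{"dx":0,"dy":0.031,"dz":0.0005,"twist":0,"claw":1},{"dx":0,"dy":0.033,"dz":0.0005,"twist":0,"claw":1},{"dx":0,"dy":0.035,"dz":0.0005,"twist":0,"claw":1},{"dx":0,"dy":0.037,"dz":0.0005,"twist":0,"claw":1},{"dx":0,"dy":0.038,"dz":0.0005,"twist":0,"claw":1}]' 20
python3 look.py w7; python3 - <<'E'
from h import *
i=cv2.imread("pics/w7.png"); cv2.imwrite("pics/w7c.png",cv2.resize(i[140:290,180:380],(800,600)))
E
```

```text
t: 8.0
tool_pos: [524.6, 216.1, 277.1]
tcp_rot: [-1.571, -0.0, -1.802]
wrist_force: [-0.1, -0.5, -1.1]
grip_width: 16.0
[524.6 216.1 277.1] [-1.5708e+00 -1.0000e-04 -1.8021e+00] [-0.1 -0.5 -1.1]
```

View pics/w7c.png

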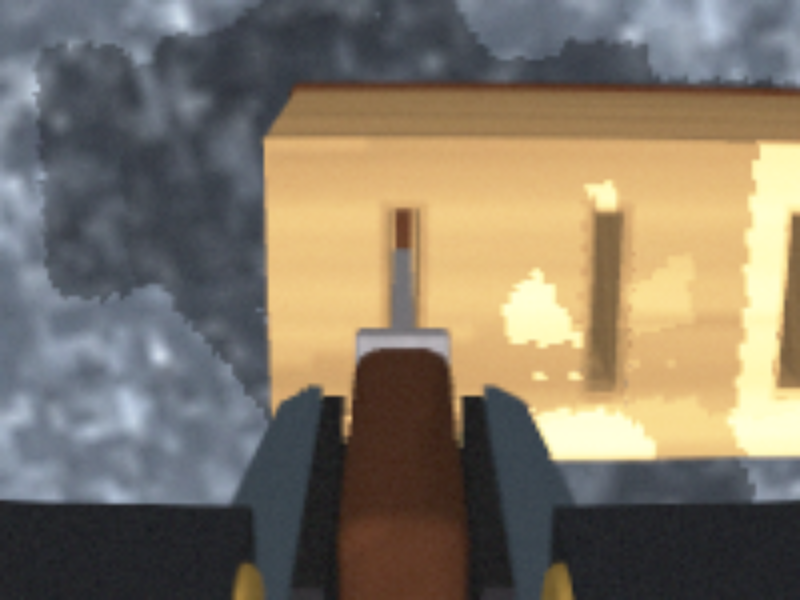

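```bash
python3 -m crank '[{"dx":0.0004,"dy":0.002,"dz":0,"twist":0,"claw":1},{"dx":0.0004,"dy":0.005,"dz":0,"twist":0,"claw":1},{"dx":0.0004,"dy":0.008,"dz":0,"twist":0,"claw":1},{"dx":0.0004,"dy":0.011,"dz":0,"twist":0,"claw":1},{"dx":0.0004,"dy":0.014,"dz":0,"twist":0,"claw":1},{"dx":0.0004,"dy":0.017,"dz":0,"twist":0,"claw":1},{"dx":0.0004,"dy":0.020,"dz":0,"twist":0,"claw":1},{"dx":0.0004,"dy":0.023,"dz":0,"twist":0,"claw":1},{"dx":0.0004,"dy":0.026,"dz":0,"twist":0,"claw":1},{"dx":0.0004,"dy":0.028,"dz":0,"twist":0,"claw":1}]' 20
python3 look.py w8
```

```text
t: 9.3
tool_pos: [524.5, 215.7, 249.0]
tcp_rot: [-1.571, -0.0, -1.802]
wrist_force: [0.4, 0.2, -1.2]
grip_width: 15.9
[524.5 215.7 249. ] [-1.5709e+00 -2.0000e-04 -1.8021e+00] [ 0.4  0.2 -1.2]
```

```bash
python3 -m crank '[{"dx":0,"dy":0.0006,"dz":0,"twist":0,"claw":1},{"dx":0,"dy":0.0012,"dz":0,"twist":0,"claw":1},{"dx":0,"dy":0.0018,"dz":0,"twist":0,"claw":1},{"dx":0,"dy":0.0022,"dz":0,"twist":0,"claw":1},{"dx":0,"dy":0.0026,"dz":0,"twist":0,"claw":1},{"dx":0,"dy":0.003,"dz":0,"twist":0,"claw":1},{"dx":0,"dy":0.0034,"dz":0,"twist":0,"claw":1},{"dx":0,"dy":0.0038,"dz":0,"twist":0,"claw":1},{"dx":0,"dy":0.004,"dz":0,"twist":0,"claw":1},{"dx":0,"dy":0.004,"dz":0,"twist":0,"claw":1}]' 20
```

```text
t: 10.6
tool_pos: [524.6, 215.7, 245.2]
tcp_rot: [-1.571, -0.0, -1.802]
wrist_force: [0.0, 0.0, -0.2]
grip_width: 15.9
```

```bash
python3 -m crank '[{"dx":0,"dy":0.0004,"dz":0,"twist":0,"claw":1},{"dx":0,"dy":0.0008,"dz":0,"twist":0,"claw":1},{"dx":0,"dy":0.0012,"dz":0,"twist":0,"claw":1},{"dx":0,"dy":0.0014,"dz":0,"twist":0,"claw":1},{"dx":0,"dy":0.0016,"dz":0,"twist":0,"claw":1},{"dx":0,"dy":0.0018,"dz":0,"twist":0,"claw":1},{"dx":0,"dy":0.002,"dz":0,"twist":0,"claw":1},{"dx":0,"dy":0.002,"dz":0,"twist":0,"claw":1},{"dx":0,"dy":0.002,"dz":0,"twist":0,"claw":1},{"dx":0,"dy":0.002,"dz":0,"twist":0,"claw":1}]' 20
```

```text
t: 11.85
tool_pos: [524.6, 215.7, 243.2]
tcp_rot: [-1.571, -0.0, -1.802]
wrist_force: [0.1, 0.6, -1.2]
grip_width: 15.9
```

```bash
python3 -m crank '[{"dx":0,"dy":0.0004,"dz":0,"twist":0,"claw":1},{"dx":0,"dy":0.0008,"dz":0,"twist":0,"claw":1},{"dx":0,"dy":0.0012,"dz":0,"twist":0,"claw":1},{"dx":0,"dy":0.0014,"dz":0,"twist":0,"claw":1},{"dx":0,"dy":0.0016,"dz":0,"twist":0,"claw":1},{"dx":0,"dy":0.0018,"dz":0,"twist":0,"claw":1},{"dx":0,"dy":0.002,"dz":0,"twist":0,"claw":1},{"dx":0,"dy":0.002,"dz":0,"twist":0,"claw":1},{"dx":0,"dy":0.002,"dz":0,"twist":0,"claw":1},{"dx":0,"dy":0.002,"dz":0,"twist":0,"claw":1}]' 20
```

```text
t: 13.1
tool_pos: [524.6, 215.7, 241.2]
tcp_rot: [-1.571, -0.0, -1.802]
wrist_force: [-0.4, 1.2, -1.4]
grip_width: 15.9
```

```bash
python3 -m crank '[{"dx":0,"dy":0.0004,"dz":0,"twist":0,"claw":1},{"dx":0,"dy":0.0008,"dz":0,"twist":0,"claw":1},{"dx":0,"dy":0.0012,"dz":0,"twist":0,"claw":1},{"dx":0,"dy":0.0014,"dz":0,"twist":0,"claw":1},{"dx":0,"dy":0.0016,"dz":0,"twist":0,"claw":1},{"dx":0,"dy":0.0018,"dz":0,"twist":0,"claw":1},{"dx":0,"dy":0.002,"dz":0,"twist":0,"claw":1},{"dx":0,"dy":0.002,"dz":0,"twist":0,"claw":1},{"dx":0,"dy":0.002,"dz":0,"twist":0,"claw":1},{"dx":0,"dy":0.002,"dz":0,"twist":0,"claw":1}]' 20; python3 look.py w9;  python3 - <<'E'
from h import *
i=cv2.imread("pics/w9.png"); cv2.imwrite("pics/w9c.png",cv2.resize(i[140:290,180:380],(800,600)))
E
```

```text
t: 14.35
tool_pos: [524.5, 215.7, 239.2]
tcp_rot: [-1.571, -0.0, -1.802]
wrist_force: [0.2, -0.1, -0.7]
grip_width: 15.7
[524.5 215.7 239.2] [-1.5707 -0.     -1.8021] [ 0.2 -0.1 -0.7]
```

View pics/w9c.png

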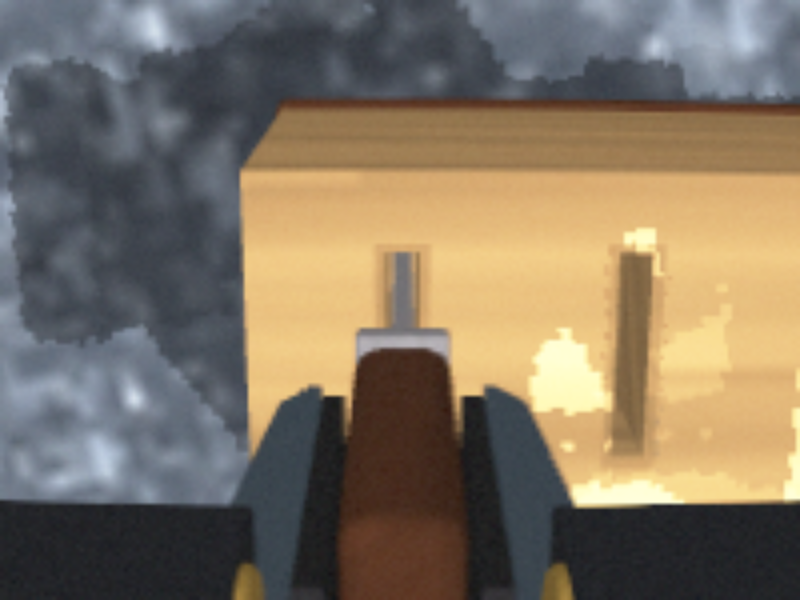

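```bash
python3 -m crank '[{"dx":0,"dy":0.0004,"dz":0,"twist":0,"claw":1},{"dx":0,"dy":0.0008,"dz":0,"twist":0,"claw":1},{"dx":0,"dy":0.0012,"dz":0,"twist":0,"claw":1},{"dx":0,"dy":0.0016,"dz":0,"twist":0,"claw":1},{"dx":0,"dy":0.002,"dz":0,"twist":0,"claw":1},{"dx":0,"dy":0.0024,"dz":0,"twist":0,"claw":1},{"dx":0,"dy":0.0028,"dz":0,"twist":0,"claw":1},{"dx":0,"dy":0.0032,"dz":0,"twist":0,"claw":1},{"dx":0,"dy":0.0036,"dz":0,"twist":0,"claw":1},{"dx":0,"dy":0.0036,"dz":0,"twist":0,"claw":1}]' 20
```

```text
t: 15.65
tool_pos: [524.6, 215.7, 235.6]
tcp_rot: [-1.571, -0.0, -1.802]
wrist_force: [-0.4, -0.7, -1.3]
grip_width: 15.8
```

```bash
python3 -m crank '[{"dx":0,"dy":0.002,"dz":0,"twist":0,"claw":1},{"dx":0,"dy":0.004,"dz":0,"twist":0,"claw":1},{"dx":0,"dy":0.006,"dz":0,"twist":0,"claw":1},{"dx":0,"dy":0.008,"dz":0,"twist":0,"claw":1},{"dx":0,"dy":0.010,"dz":0,"twist":0,"claw":1},{"dx":0,"dy":0.012,"dz":0,"twist":0,"claw":1},{"dx":0,"dy":0.014,"dz":0,"twist":0,"claw":1},{"dx":0,"dy":0.016,"dz":0,"twist":0,"claw":1},{"dx":0,"dy":0.018,"dz":0,"twist":0,"claw":1},{"dx":0,"dy":0.018,"dz":0,"twist":0,"claw":1}]' 20
python3 look.py w10;  python3 - <<'E'
from h import *
i=cv2.imread("pics/w10.png"); cv2.imwrite("pics/w10c.png",cv2.resize(i[140:290,180:380],(800,600)))
E
```

```text
t: 16.9
tool_pos: [524.5, 215.7, 217.4]
tcp_rot: [-1.571, -0.0, -1.802]
wrist_force: [-0.3, -0.2, -1.3]
grip_width: 15.7
[524.5 215.7 217.4] [-1.5711e+00 -3.0000e-04 -1.8022e+00] [-0.3 -0.2 -1.3]
```

View pics/w10c.png

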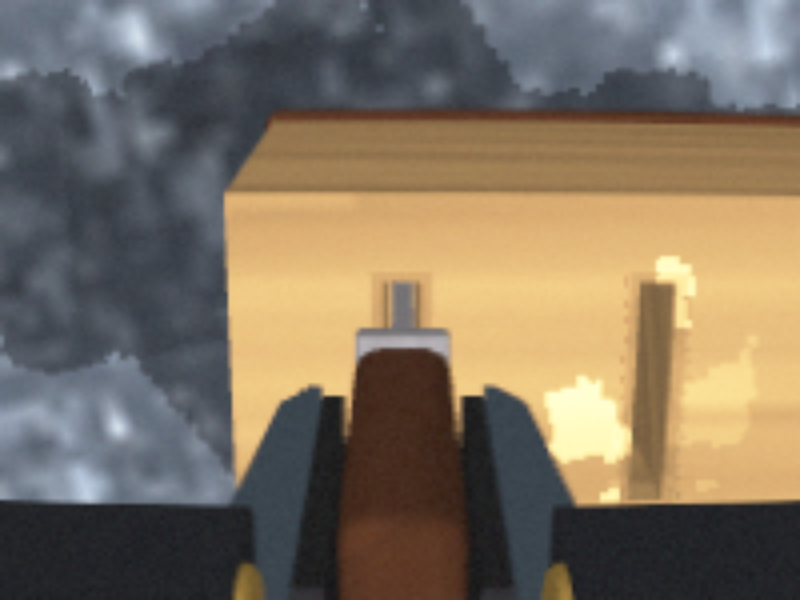

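```bash
python3 -m crank '[{"dx":0,"dy":-0.005,"dz":0,"twist":0,"claw":1},{"dx":0,"dy":-0.015,"dz":0,"twist":0,"claw":1},{"dx":0,"dy":-0.030,"dz":0,"twist":0,"claw":1},{"dx":0,"dy":-0.048,"dz":0,"twist":0,"claw":1},{"dx":0,"dy":-0.066,"dz":0,"twist":0,"claw":1},{"dx":0.0,"dy":-0.079,"dz":0,"twist":0,"claw":1},{"dx":0.010,"dy":-0.081,"dz":0,"twist":0,"claw":1},{"dx":0.028,"dy":-0.081,"dz":0,"twist":0,"claw":1},{"dx":0.045,"dy":-0.081,"dz":0,"twist":0,"claw":1},{"dx":0.045,"dy":-0.081,"dz":0,"twist":0,"claw":1}]' 20
python3 look.py w11;  python3 - <<'E'
from h import *
i=cv2.imread("pics/w11.png"); cv2.imwrite("pics/w11c.png",cv2.resize(i[140:290,180:380],(800,600)))
E
```

```text
t: 18.2
tool_pos: [513.7, 170.3, 298.3]
tcp_rot: [-1.572, -0.001, -1.804]
wrist_force: [-0.8, 0.5, -0.3]
grip_width: 16.0
[513.7 170.3 298.3] [-1.5717e+00 -7.0000e-04 -1.8044e+00] [-0.8  0.5 -0.3]
```

View pics/w11c.png

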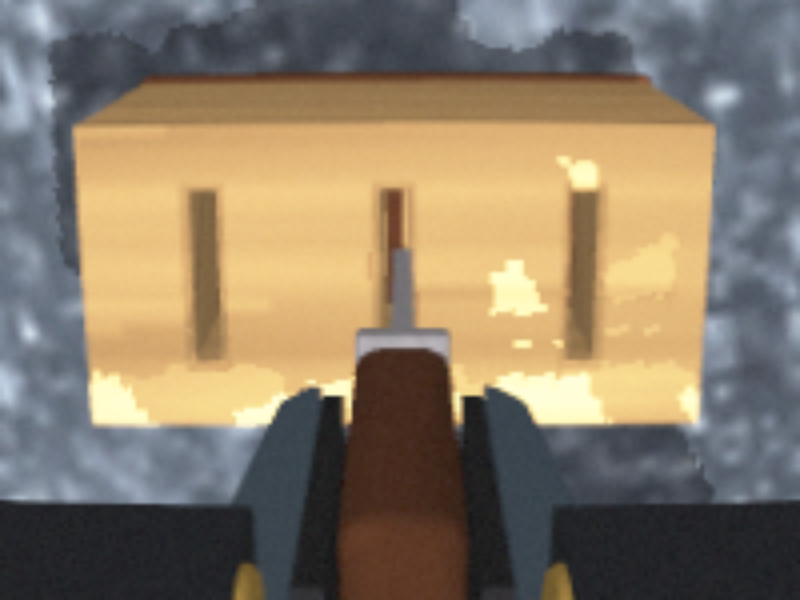

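```bash
python3 -m crank '[{"dx":-0.0003,"dy":0,"dz":0,"twist":0,"claw":1},{"dx":-0.0003,"dy":0.003,"dz":0,"twist":0,"claw":1},{"dx":-0.0003,"dy":0.006,"dz":0,"twist":0,"claw":1},{"dx":-0.0003,"dy":0.009,"dz":0,"twist":0,"claw":1},{"dx":-0.0003,"dy":0.012,"dz":0,"twist":0,"claw":1},{"dx":-0.0003,"dy":0.014,"dz":0,"twist":0,"claw":1},{"dx":-0.0003,"dy":0.016,"dz":0,"twist":0,"claw":1},{"dx":-0.0003,"dy":0.018,"dz":0,"twist":0,"claw":1},{"dx":-0.0003,"dy":0.020,"dz":0,"twist":0,"claw":1},{"dx":-0.0003,"dy":0.021,"dz":0,"twist":0,"claw":1}]' 20
python3 look.py w12;  python3 - <<'E'
from h import *
i=cv2.imread("pics/w12.png"); cv2.imwrite("pics/w12c.png",cv2.resize(i[140:290,180:380],(800,600)))
E
```

```text
t: 19.5
tool_pos: [514.3, 172.2, 277.5]
tcp_rot: [-1.571, -0.0, -1.802]
wrist_force: [0.9, -0.2, -1.0]
grip_width: 15.8
[514.3 172.2 277.5] [-1.5709e+00 -1.0000e-04 -1.8022e+00] [ 0.9 -0.2 -1. ]
```

View pics/w12c.png

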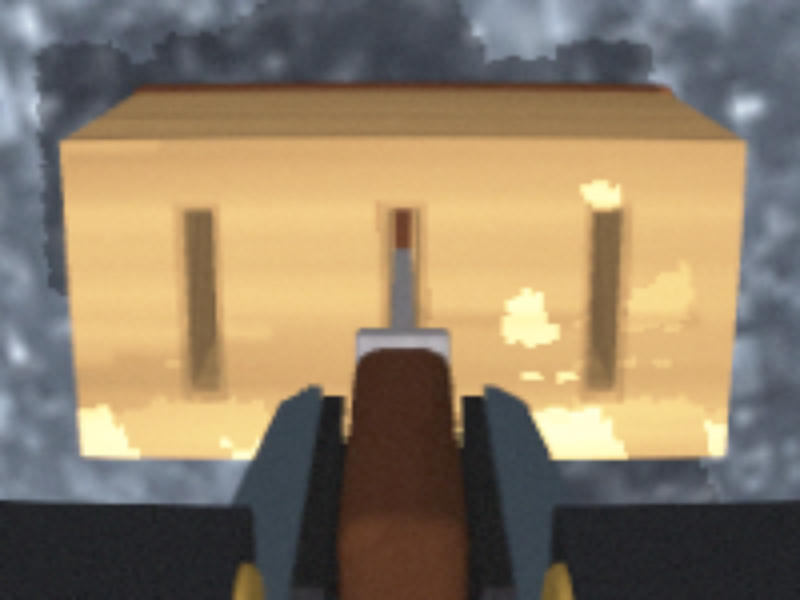

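```bash
python3 -m crank '[{"dx":0.0003,"dy":0.002,"dz":0,"twist":0,"claw":1},{"dx":0.0003,"dy":0.005,"dz":0,"twist":0,"claw":1},{"dx":0.0003,"dy":0.008,"dz":0,"twist":0,"claw":1},{"dx":0.0003,"dy":0.011,"dz":0,"twist":0,"claw":1},{"dx":0.0003,"dy":0.014,"dz":0,"twist":0,"claw":1},{"dx":0.0003,"dy":0.017,"dz":0,"twist":0,"claw":1},{"dx":0.0003,"dy":0.020,"dz":0,"twist":0,"claw":1},{"dx":0.0003,"dy":0.023,"dz":0,"twist":0,"claw":1},{"dx":0.0003,"dy":0.026,"dz":0,"twist":0,"claw":1},{"dx":0.0003,"dy":0.028,"dz":0,"twist":0,"claw":1}]' 20
```

```text
t: 20.8
tool_pos: [514.2, 171.9, 249.4]
tcp_rot: [-1.571, -0.0, -1.802]
wrist_force: [-1.0, -0.8, -0.9]
grip_width: 15.8
```

```bash
python3 -m crank '[{"dx":0,"dy":0.0004,"dz":0,"twist":0,"claw":1},{"dx":0,"dy":0.0008,"dz":0,"twist":0,"claw":1},{"dx":0,"dy":0.0012,"dz":0,"twist":0,"claw":1},{"dx":0,"dy":0.0016,"dz":0,"twist":0,"claw":1},{"dx":0,"dy":0.002,"dz":0,"twist":0,"claw":1},{"dx":0,"dy":0.0024,"dz":0,"twist":0,"claw":1},{"dx":0,"dy":0.0028,"dz":0,"twist":0,"claw":1},{"dx":0,"dy":0.0030,"dz":0,"twist":0,"claw":1},{"dx":0,"dy":0.003,"dz":0,"twist":0,"claw":1},{"dx":0,"dy":0.003,"dz":0,"twist":0,"claw":1}]' 20
```

```text
t: 22.05
tool_pos: [514.2, 171.9, 246.6]
tcp_rot: [-1.571, -0.0, -1.802]
wrist_force: [0.3, -0.4, -1.2]
grip_width: 15.6
```

```bash
python3 -m crank '[{"dx":0,"dy":0.0004,"dz":0,"twist":0,"claw":1},{"dx":0,"dy":0.0008,"dz":0,"twist":0,"claw":1},{"dx":0,"dy":0.0012,"dz":0,"twist":0,"claw":1},{"dx":0,"dy":0.0016,"dz":0,"twist":0,"claw":1},{"dx":0,"dy":0.002,"dz":0,"twist":0,"claw":1},{"dx":0,"dy":0.0022,"dz":0,"twist":0,"claw":1},{"dx":0,"dy":0.0024,"dz":0,"twist":0,"claw":1},{"dx":0,"dy":0.0024,"dz":0,"twist":0,"claw":1},{"dx":0,"dy":0.0024,"dz":0,"twist":0,"claw":1},{"dx":0,"dy":0.0024,"dz":0,"twist":0,"claw":1}]' 20
```

```text
t: 23.3
tool_pos: [514.3, 171.9, 244.2]
tcp_rot: [-1.571, -0.0, -1.802]
wrist_force: [-0.6, -0.2, -0.4]
grip_width: 15.6
```

```bash
python3 -m crank '[{"dx":0,"dy":0.0004,"dz":0,"twist":0,"claw":1},{"dx":0,"dy":0.0008,"dz":0,"twist":0,"claw":1},{"dx":0,"dy":0.0012,"dz":0,"twist":0,"claw":1},{"dx":0,"dy":0.0014,"dz":0,"twist":0,"claw":1},{"dx":0,"dy":0.0016,"dz":0,"twist":0,"claw":1},{"dx":0,"dy":0.0018,"dz":0,"twist":0,"claw":1},{"dx":0,"dy":0.002,"dz":0,"twist":0,"claw":1},{"dx":0,"dy":0.002,"dz":0,"twist":0,"claw":1},{"dx":0,"dy":0.002,"dz":0,"twist":0,"claw":1},{"dx":0,"dy":0.002,"dz":0,"twist":0,"claw":1}]' 20
```

```text
t: 24.55
tool_pos: [514.2, 171.9, 242.2]
tcp_rot: [-1.571, -0.0, -1.802]
wrist_force: [0.2, -0.1, -1.5]
grip_width: 16.0
```

```bash
python3 -m crank '[{"dx":0,"dy":0.0004,"dz":0,"twist":0,"claw":1},{"dx":0,"dy":0.0008,"dz":0,"twist":0,"claw":1},{"dx":0,"dy":0.0012,"dz":0,"twist":0,"claw":1},{"dx":0,"dy":0.0014,"dz":0,"twist":0,"claw":1},{"dx":0,"dy":0.0016,"dz":0,"twist":0,"claw":1},{"dx":0,"dy":0.0018,"dz":0,"twist":0,"claw":1},{"dx":0,"dy":0.002,"dz":0,"twist":0,"claw":1},{"dx":0,"dy":0.002,"dz":0,"twist":0,"claw":1},{"dx":0,"dy":0.002,"dz":0,"twist":0,"claw":1},{"dx":0,"dy":0.002,"dz":0,"twist":0,"claw":1}]' 20
```

```text
t: 25.8
tool_pos: [514.2, 171.9, 240.2]
tcp_rot: [-1.571, -0.0, -1.802]
wrist_force: [-0.4, 0.2, -1.0]
grip_width: 15.6
```

```bash
python3 -m crank '[{"dx":0,"dy":0.0004,"dz":0,"twist":0,"claw":1},{"dx":0,"dy":0.0008,"dz":0,"twist":0,"claw":1},{"dx":0,"dy":0.0012,"dz":0,"twist":0,"claw":1},{"dx":0,"dy":0.0014,"dz":0,"twist":0,"claw":1},{"dx":0,"dy":0.0016,"dz":0,"twist":0,"claw":1},{"dx":0,"dy":0.0018,"dz":0,"twist":0,"claw":1},{"dx":0,"dy":0.002,"dz":0,"twist":0,"claw":1},{"dx":0,"dy":0.002,"dz":0,"twist":0,"claw":1},{"dx":0,"dy":0.002,"dz":0,"twist":0,"claw":1},{"dx":0,"dy":0.002,"dz":0,"twist":0,"claw":1}]' 20
python3 look.py w13;  python3 - <<'E'
from h import *
for n in ("w13","w10"):
    c=dict(np.load(f"pics/{n}.npz")); p=wpts(c); print(n,p[222:228,278:283][...,1].round(1).mean(1), p[228:245,275:285][...,1].round(1).mean(1))
i=cv2.imread("pics/w13.png"); cv2.imwrite("pics/w13c.png",cv2.resize(i[140:290,180:380],(800,600)))
E
```

```text
t: 27.05
tool_pos: [514.5, 172.3, 239.9]
tcp_rot: [-1.569, 0.002, -1.802]
wrist_force: [-2.0, 0.5, 8.3]
grip_width: 15.9
[514.5 172.3 239.9] [-1.5693e+00  1.7000e-03 -1.8024e+00] [-2.   0.5  8.3]
w13 [117.04 115.1  114.42 113.98 114.1  109.1 ] [107.59 105.66 103.48 101.37  99.33  97.32  95.46  93.73    nan  90.14
  88.6   86.66  85.07  83.45  81.7   80.25  78.76]
w10 [117.32 115.16 114.68 113.9  113.6  109.28] [107.41 105.04 103.33 101.21  99.66  97.52  95.43  93.69  92.01  90.31
  88.21  86.81  84.92  83.33  81.81  79.8   78.4 ]
```

View pics/w13c.png

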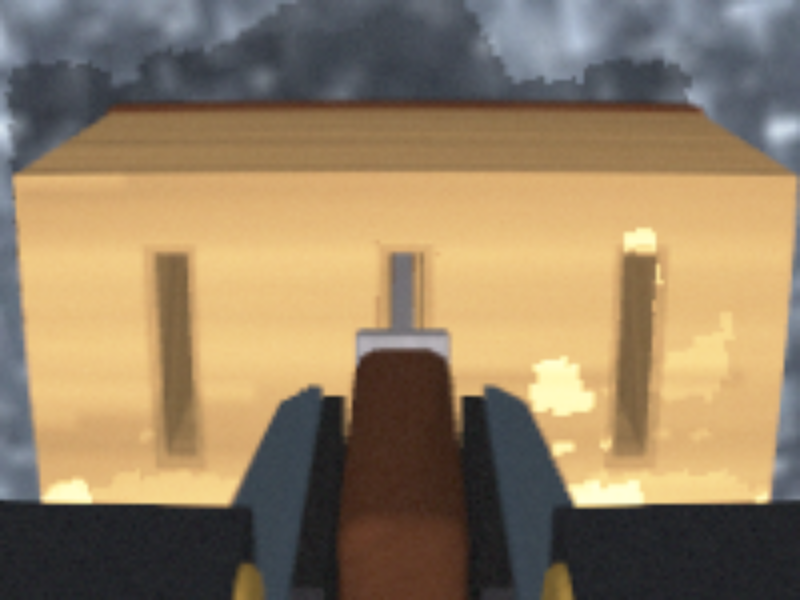

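```bash
python3 -m crank '[{"dx":0,"dy":-0.004,"dz":0,"twist":0,"claw":1},{"dx":0,"dy":-0.014,"dz":0,"twist":0,"claw":1},{"dx":0,"dy":-0.030,"dz":0,"twist":0,"claw":1},{"dx":0,"dy":-0.048,"dz":0,"twist":0,"claw":1},{"dx":0,"dy":-0.058,"dz":0,"twist":0,"claw":1},{"dx":0.003,"dy":-0.060,"dz":0,"twist":0,"claw":1},{"dx":0.018,"dy":-0.060,"dz":0,"twist":0,"claw":1},{"dx":0.036,"dy":-0.060,"dz":0,"twist":0,"claw":1},{"dx":0.045,"dy":-0.060,"dz":0,"twist":0,"claw":1},{"dx":0.045,"dy":-0.060,"dz":0,"twist":0,"claw":1}]' 20
```

```text
t: 28.35
tool_pos: [503.7, 127.2, 298.2]
tcp_rot: [-1.571, -0.0, -1.804]
wrist_force: [-0.3, 0.2, -1.2]
grip_width: 16.2
```

```bash
python3 -m crank '[{"dx":0,"dy":0,"dz":0,"twist":0,"claw":1},{"dx":0,"dy":0.003,"dz":0,"twist":0,"claw":1},{"dx":0,"dy":0.006,"dz":0,"twist":0,"claw":1},{"dx":0,"dy":0.009,"dz":0,"twist":0,"claw":1},{"dx":0,"dy":0.011,"dz":0,"twist":0,"claw":1},{"dx":0,"dy":0.013,"dz":0,"twist":0,"claw":1},{"dx":0,"dy":0.015,"dz":0,"twist":0,"claw":1},{"dx":0,"dy":0.017,"dz":0,"twist":0,"claw":1},{"dx":0,"dy":0.019,"dz":0,"twist":0,"claw":1},{"dx":0,"dy":0.021,"dz":0,"twist":0,"claw":1}]' 20
python3 look.py w14;  python3 - <<'E'
from h import *
i=cv2.imread("pics/w14.png"); cv2.imwrite("pics/w14c.png",cv2.resize(i[140:290,180:380],(800,600)))
E
```

```text
t: 29.6
tool_pos: [503.9, 128.1, 277.1]
tcp_rot: [-1.571, -0.0, -1.802]
wrist_force: [-0.6, -0.1, -1.5]
grip_width: 15.8
[503.9 128.1 277.1] [-1.5707e+00 -1.0000e-04 -1.8021e+00] [-0.6 -0.1 -1.5]
```

View pics/w14c.png

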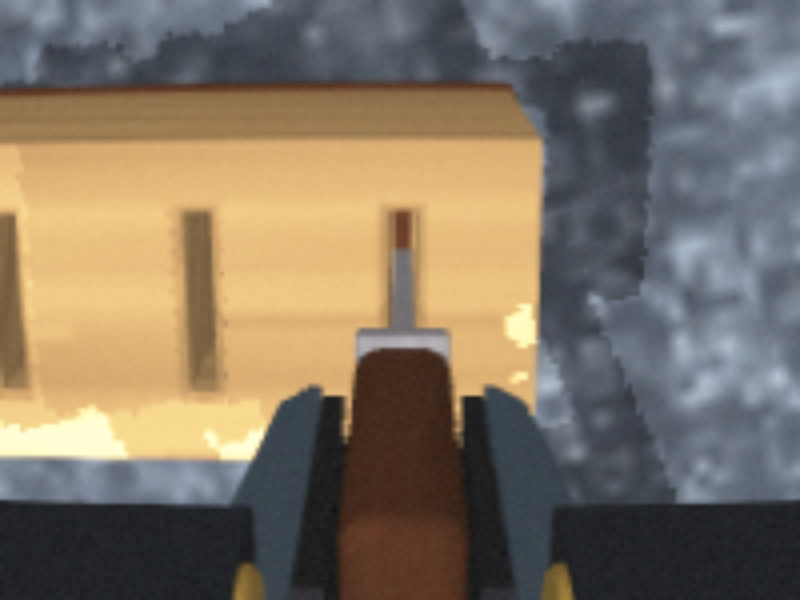

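The blade enters the right slot centred (blade and slot both at column ~402 of the crop).

```bash
python3 -m crank '[{"dx":0,"dy":0.002,"dz":0,"twist":0,"claw":1},{"dx":0,"dy":0.005,"dz":0,"twist":0,"claw":1},{"dx":0,"dy":0.008,"dz":0,"twist":0,"claw":1},{"dx":0,"dy":0.011,"dz":0,"twist":0,"claw":1},{"dx":0,"dy":0.014,"dz":0,"twist":0,"claw":1},{"dx":0,"dy":0.017,"dz":0,"twist":0,"claw":1},{"dx":0,"dy":0.020,"dz":0,"twist":0,"claw":1},{"dx":0,"dy":0.023,"dz":0,"twist":0,"claw":1},{"dx":0,"dy":0.026,"dz":0,"twist":0,"claw":1},{"dx":0,"dy":0.028,"dz":0,"twist":0,"claw":1}]' 20
```

```text
t: 30.9
tool_pos: [503.9, 128.1, 249.0]
tcp_rot: [-1.571, -0.0, -1.802]
wrist_force: [1.3, -0.3, -0.7]
grip_width: 16.0
```

```bash
python3 -m crank '[{"dx":0,"dy":0.0004,"dz":0,"twist":0,"claw":1},{"dx":0,"dy":0.0008,"dz":0,"twist":0,"claw":1},{"dx":0,"dy":0.0012,"dz":0,"twist":0,"claw":1},{"dx":0,"dy":0.0016,"dz":0,"twist":0,"claw":1},{"dx":0,"dy":0.002,"dz":0,"twist":0,"claw":1},{"dx":0,"dy":0.0024,"dz":0,"twist":0,"claw":1},{"dx":0,"dy":0.0028,"dz":0,"twist":0,"claw":1},{"dx":0,"dy":0.0030,"dz":0,"twist":0,"claw":1},{"dx":0,"dy":0.003,"dz":0,"twist":0,"claw":1},{"dx":0,"dy":0.003,"dz":0,"twist":0,"claw":1}]' 20
```

```text
t: 32.15
tool_pos: [503.9, 128.1, 246.2]
tcp_rot: [-1.571, -0.0, -1.802]
wrist_force: [-0.2, 0.0, -1.3]
grip_width: 16.2
```

```bash
python3 -m crank '[{"dx":0,"dy":0.0004,"dz":0,"twist":0,"claw":1},{"dx":0,"dy":0.0008,"dz":0,"twist":0,"claw":1},{"dx":0,"dy":0.0012,"dz":0,"twist":0,"claw":1},{"dx":0,"dy":0.0014,"dz":0,"twist":0,"claw":1},{"dx":0,"dy":0.0016,"dz":0,"twist":0,"claw":1},{"dx":0,"dy":0.0018,"dz":0,"twist":0,"claw":1},{"dx":0,"dy":0.002,"dz":0,"twist":0,"claw":1},{"dx":0,"dy":0.002,"dz":0,"twist":0,"claw":1},{"dx":0,"dy":0.002,"dz":0,"twist":0,"claw":1},{"dx":0,"dy":0.002,"dz":0,"twist":0,"claw":1}]' 20
```

```text
t: 33.4
tool_pos: [504.1, 128.2, 245.0]
tcp_rot: [-1.57, 0.001, -1.802]
wrist_force: [-1.2, 0.4, 6.2]
grip_width: 15.9
```

```bash
python3 -m crank '[{"dx":0,"dy":-0.004,"dz":0,"twist":0,"claw":1},{"dx":0,"dy":-0.014,"dz":0,"twist":0,"claw":1},{"dx":0,"dy":-0.030,"dz":0,"twist":0,"claw":1},{"dx":0,"dy":-0.048,"dz":0,"twist":0,"claw":1},{"dx":0,"dy":-0.057,"dz":0,"twist":0,"claw":1},{"dx":-0.005,"dy":-0.058,"dz":0,"twist":0,"claw":1},{"dx":-0.030,"dy":-0.058,"dz":0,"twist":0,"claw":1},{"dx":-0.060,"dy":-0.058,"dz":0,"twist":0,"claw":1},{"dx":-0.082,"dy":-0.058,"dz":0,"twist":0,"claw":1},{"dx":-0.0902,"dy":-0.058,"dz":0,"twist":0,"claw":1}]' 20
```

```text
t: 34.65
tool_pos: [524.6, 217.0, 301.5]
tcp_rot: [-1.572, -0.001, -1.801]
wrist_force: [0.0, 0.7, -1.5]
grip_width: 15.7
```

```bash
python3 -m crank '[{"dx":0,"dy":0,"dz":0,"twist":0,"claw":1},{"dx":0,"dy":0.002,"dz":0,"twist":0,"claw":1},{"dx":0,"dy":0.005,"dz":0,"twist":0,"claw":1},{"dx":0,"dy":0.008,"dz":0,"twist":0,"claw":1},{"dx":0,"dy":0.011,"dz":0,"twist":0,"claw":1},{"dx":0,"dy":0.014,"dz":0,"twist":0,"claw":1},{"dx":0,"dy":0.017,"dz":0,"twist":0,"claw":1},{"dx":0,"dy":0.020,"dz":0,"twist":0,"claw":1},{"dx":0,"dy":0.022,"dz":0,"twist":0,"claw":1},{"dx":0,"dy":0.024,"dz":0,"twist":0,"claw":1}]' 20
python3 look.py w15;  python3 - <<'E'
from h import *
i=cv2.imread("pics/w15.png"); cv2.imwrite("pics/w15c.png",cv2.resize(i[140:290,180:380],(800,600)))
E
```

```text
t: 35.9
tool_pos: [524.6, 215.9, 278.1]
tcp_rot: [-1.571, -0.0, -1.802]
wrist_force: [-0.5, -0.2, 0.0]
grip_width: 16.1
[524.6 215.9 278.1] [-1.5707e+00 -1.0000e-04 -1.8021e+00] [-0.5 -0.2  0. ]
```

View pics/w15c.png

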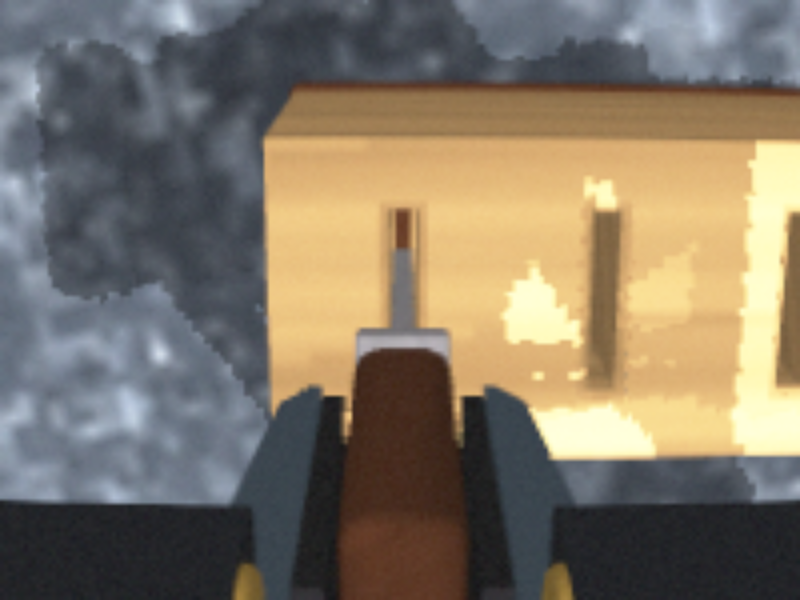

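```bash
python3 -m crank '[{"dx":0.0002,"dy":0.003,"dz":0,"twist":0,"claw":1},{"dx":0.0002,"dy":0.007,"dz":0,"twist":0,"claw":1},{"dx":0.0002,"dy":0.011,"dz":0,"twist":0,"claw":1},{"dx":0.0002,"dy":0.015,"dz":0,"twist":0,"claw":1},{"dx":0.0002,"dy":0.019,"dz":0,"twist":0,"claw":1},{"dx":0.0002,"dy":0.023,"dz":0,"twist":0,"claw":1},{"dx":0.0002,"dy":0.027,"dz":0,"twist":0,"claw":1},{"dx":0.0002,"dy":0.031,"dz":0,"twist":0,"claw":1},{"dx":0.0002,"dy":0.035,"dz":0,"twist":0,"claw":1},{"dx":0.0002,"dy":0.037,"dz":0,"twist":0,"claw":1}]' 20
```

```text
t: 37.2
tool_pos: [524.5, 215.7, 240.9]
tcp_rot: [-1.571, -0.0, -1.802]
wrist_force: [-0.9, 0.4, -1.5]
grip_width: 16.0
```

```bash
python3 -m crank '[{"dx":0,"dy":0.002,"dz":0,"twist":0,"claw":1},{"dx":0,"dy":0.005,"dz":0,"twist":0,"claw":1},{"dx":0,"dy":0.008,"dz":0,"twist":0,"claw":1},{"dx":0,"dy":0.011,"dz":0,"twist":0,"claw":1},{"dx":0,"dy":0.014,"dz":0,"twist":0,"claw":1},{"dx":0,"dy":0.017,"dz":0,"twist":0,"claw":1},{"dx":0,"dy":0.020,"dz":0,"twist":0,"claw":1},{"dx":0,"dy":0.0225,"dz":0,"twist":0,"claw":1},{"dx":0,"dy":0.0235,"dz":0,"twist":0,"claw":1},{"dx":0,"dy":0.0235,"dz":0,"twist":0,"claw":1}]' 20
```

```text
t: 38.45
tool_pos: [524.6, 215.7, 217.7]
tcp_rot: [-1.571, -0.0, -1.802]
wrist_force: [1.0, 0.3, -1.2]
grip_width: 16.2
```

```bash
python3 -m crank '[{"dx":0,"dy":0.0003,"dz":0,"twist":0,"claw":1},{"dx":0,"dy":0.0006,"dz":0,"twist":0,"claw":1},{"dx":0,"dy":0.0009,"dz":0,"twist":0,"claw":1},{"dx":0,"dy":0.0012,"dz":0,"twist":0,"claw":1},{"dx":0,"dy":0.0014,"dz":0,"twist":0,"claw":1},{"dx":0,"dy":0.0016,"dz":0,"twist":0,"claw":1},{"dx":0,"dy":0.0016,"dz":0,"twist":0,"claw":1},{"dx":0,"dy":0.0016,"dz":0,"twist":0,"claw":1},{"dx":0,"dy":0.0016,"dz":0,"twist":0,"claw":1},{"dx":0,"dy":0.0016,"dz":0,"twist":0,"claw":1}]' 20
```

```text
t: 39.7
tool_pos: [524.6, 215.7, 216.1]
tcp_rot: [-1.571, -0.0, -1.802]
wrist_force: [-0.8, 0.2, -1.1]
grip_width: 15.8
```

```bash
python3 -m crank '[{"dx":0,"dy":0.0002,"dz":0,"twist":0,"claw":1},{"dx":0,"dy":0.0004,"dz":0,"twist":0,"claw":1},{"dx":0,"dy":0.0006,"dz":0,"twist":0,"claw":1},{"dx":0,"dy":0.0008,"dz":0,"twist":0,"claw":1},{"dx":0,"dy":0.0010,"dz":0,"twist":0,"claw":1},{"dx":0,"dy":0.0012,"dz":0,"twist":0,"claw":1},{"dx":0,"dy":0.0014,"dz":0,"twist":0,"claw":1},{"dx":0,"dy":0.0014,"dz":0,"twist":0,"claw":1},{"dx":0,"dy":0.0014,"dz":0,"twist":0,"claw":1},{"dx":0,"dy":0.0014,"dz":0,"twist":0,"claw":1}]' 20
```

```text
t: 40.95
tool_pos: [524.6, 215.7, 215.1]
tcp_rot: [-1.57, 0.0, -1.802]
wrist_force: [-1.4, 0.1, 5.5]
grip_width: 16.1
```

```bash
python3 -m crank '[{"dx":0,"dy":-0.0003,"dz":0,"twist":0,"claw":0.8},{"dx":0,"dy":-0.0003,"dz":0,"twist":0,"claw":0.75},{"dx":0,"dy":-0.0003,"dz":0,"twist":0,"claw":0.7},{"dx":0,"dy":-0.0003,"dz":0,"twist":0,"claw":0.65},{"dx":0,"dy":-0.0003,"dz":0,"twist":0,"claw":0.6},{"dx":0,"dy":-0.0003,"dz":0,"twist":0,"claw":0.55},{"dx":0,"dy":-0.0003,"dz":0,"twist":0,"claw":0.5},{"dx":0,"dy":-0.0003,"dz":0,"twist":0,"claw":0.5},{"dx":0,"dy":-0.0003,"dz":0,"twist":0,"claw":0.5},{"dx":0,"dy":-0.0003,"dz":0,"twist":0,"claw":0.5}]' 20
python3 look.py w16
```

```text
t: 42.2
tool_pos: [524.6, 215.7, 215.0]
tcp_rot: [-1.571, -0.0, -1.802]
wrist_force: [-0.1, -0.4, 0.1]
grip_width: 45.7
[524.6 215.7 215. ] [-1.5707e+00 -1.0000e-04 -1.8021e+00] [-0.1 -0.4  0.1]
```

View pics/w16.png

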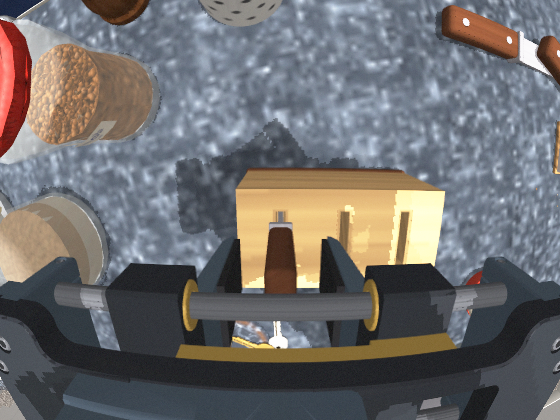

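Released and clear: handle stands between the open fingers (handle top ~(282,240), fingers at 230 and 335). Retreat upward.

```bash
python3 -m crank '[{"dx":0,"dy":-0.005,"dz":0,"twist":0,"claw":0.5},{"dx":0,"dy":-0.02,"dz":0,"twist":0,"claw":0.5},{"dx":0,"dy":-0.04,"dz":0,"twist":0,"claw":0.5},{"dx":0,"dy":-0.06,"dz":0,"twist":0,"claw":0.5},{"dx":0,"dy":-0.08,"dz":0,"twist":0,"claw":0.5},{"dx":0,"dy":-0.10,"dz":0,"twist":0,"claw":0.5},{"dx":0,"dy":-0.12,"dz":0,"twist":0,"claw":0.5},{"dx":0,"dy":-0.13,"dz":0,"twist":0,"claw":0.5},{"dx":0,"dy":-0.13,"dz":0,"twist":0,"claw":0.5},{"dx":0,"dy":-0.13,"dz":0,"twist":0,"claw":0.5}]' 20
python3 look.py w17; python3 - <<'E'
from h import *
from workcell import read_camera
c=dict(np.load("pics/w17.npz")); w=t2w(wpts(c),c["tp"],c["tr"])
s=w[150:260,240:330]; m=(s[...,2]>160)&(s[...,2]<180); q=s[m]; print("handle top",len(q),np.median(q,0),cv2.minAreaRect(q[:,:2].astype(np.float32)))
m=(s[...,2]>90)&(s[...,2]<100); print("block z",np.median(s[m][:,2]))
i=read_camera("scene"); cv2.imwrite("pics/s17.png",cv2.resize(i["pixels"][100:370,160:400,::-1],(640,600)[0:1]+(600,)))
E
```

```text
t: 43.5
tool_pos: [524.3, 215.6, 344.4]
tcp_rot: [-1.572, -0.001, -1.802]
wrist_force: [0.3, -0.3, -0.5]
grip_width: 45.5
[524.3 215.6 344.4] [-1.5719e+00 -8.0000e-04 -1.8021e+00] [ 0.3 -0.3 -0.5]
handle top 514 [527.33946826 213.5780217  170.28019247] ((525.6610717773438, 213.90402221679688), (15.77625846862793, 23.941654205322266), 76.2809829711914)
block z 95.98008587173629
```

View pics/s17.png

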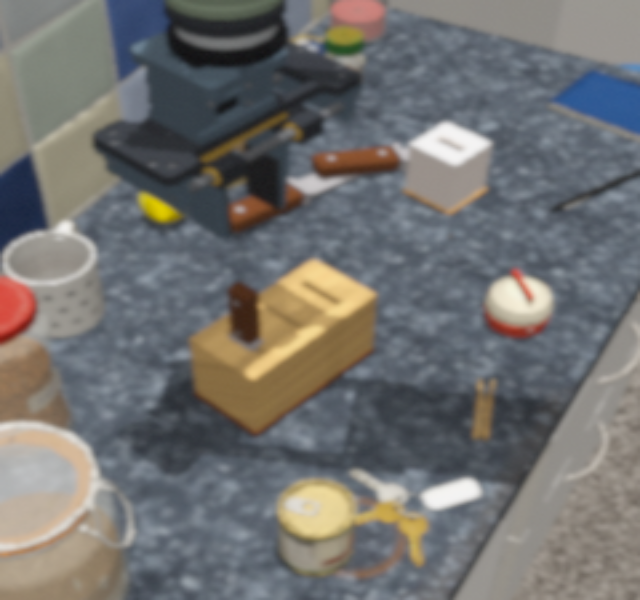

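View pics/w17.png

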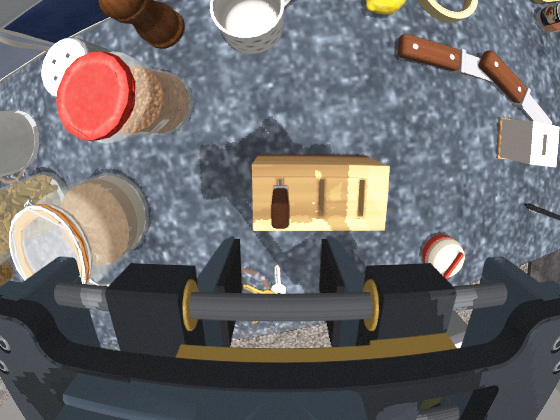

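Spreader upright in the left slot; the handle top is at 170.3 mm against the 170 expected fully home, and the gripper is clear of everything.

```bash
python3 -c "
from workcell import arm; print(arm.close_job())"
```

```text
the job is handed in; nothing more can be done
None
```

The spreader is standing fully home in the left slot, which is the clear one, and I handed the job in at about 43.6 s of the 67 s allowed.

| Slot | Result | Measured force |
|---|---|---|
| Left | Slid to about 66 mm on the first pass with no resistance, so clear | none felt |
| Middle | Jammed at about 43 mm | about 9 N, sensor zero allowed for |
| Right | Jammed at about 38 mm | about 7 N, sensor zero allowed for |

**Final placing:** I came back to the left slot, lowered the spreader until the collar touched the block (about 7 N), released it and retreated upward.

**Last checks:**
- The handle top measured 170.3 mm, against 170 mm expected fully home.
- The spreader looked upright in the last images.
- The gripper was clear of everything.
- The egg timer, mug, tin and spice pot showed no visible change. I judged this by eye, not by measuring.

**Not as planned:**
- **Look-alikes fell:** the two larger spreaders, which were standing on their blade tips, toppled early on and now lie on the worktop. I saw no contact: the force readings stayed near zero, and the farther one was outside the arm's reach. They probably fell on their own, but I can't fully exclude a touch on the nearer one.
- **Higher grip:** I gripped the handle about 60 mm above the spreader's origin instead of the suggested 45 mm, to clear the nearer look-alike. The grip showed no sign of slipping.

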